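Walk the die block round to the fence

TASK

Walk the heavy die block round by pushing on its corners in turn with the fingertips, without gripping or lifting it, until one of its two long sides looks squarely at the bench fence. Only then push it home, so that this long side lies flush along the fence with the block's whole length backed by it; the block must never touch the fence while it is still askew. Leave the other things on the table where they are.

Things in the scene. Friction and masses are not known exactly. Their poses are not given: they have to be found in the camera images.
- die_block: heavy dark cast block, loose, 0.9 to 1.6 kg, 95 mm (own x) by 150 (own y), 37 high, bright land 3 mm high on top, cap screws at the corners. Origin: centre of its underside. Long sides at own x = -47.5 and +47.5, alike: either may face the fence. Slides with friction (5 to 20 N), stays where left. Starts askew by 40 to 90 deg, centre 125 to 150 mm in front of the fence
- fence: bench fence, bare aluminium angle fixed to the table beyond the block, 240 mm long (own y), leaf 6 mm thick, 50 high, flange with screws behind it, 38 deep. Origin: table level, middle of the flat face that the block must lie against (plane own x = 0); own x points through the leaf, away from block and robot; own y runs along the fence
- ink_tin: flat red ink tin, 70 x 93 x 22 mm, to the right of the block, origin at the centre of its underside; leave it alone
- masking_tape: roll of masking tape lying flat, 96 mm across, 25 mm high, to the left of the block, origin at the centre of its underside; leave it alone
- offcut_1: small wooden offcut, 45 x 50 x 22 mm, left of the fence, origin at the centre of its underside; leave it alone

How it is judged:
By the outcome, as a careful person would: the job done as asked, in the order asked, and still so for the second after the job is handed in, with the robot touching nothing.
It also fails if it takes over 61 s, if anything falls off the work surface, if the arm or the gripper's body presses on something with over 40 N, if the wrist force passes 120 N, or if a joint passes its speed limit or range.

ROBOT

A 6-joint arm with a two-finger parallel gripper is mounted at the origin on the work surface; the furniture and walls round the work are solid. World frame = base frame: x ahead of the robot, y to its left, z up, the work surface at z = 0. Lengths are in m, angles in rad, forces in N, time in s.
With the tool pointing down it reaches from about 0.3 to 0.875 m from the base axis. Payload 6.4 kg.
Tool frame: the origin (TCP) lies at the very end of the fingers, on their centre line; the grasp point (between the pads) lies 19 mm behind it; z points along the fingers, y is the line along which they close (so a half turn about z gives the same grasp; the last joint's range is limited). The gripper opens to 85 mm and grips with 20 to 120 N. Pads are 22 mm wide; open, the fingers measure 114 mm over their backs; the gripper's body (76 mm by 85 mm) begins 54 mm behind the grasp point. The pads swing forward as they close: fully open they stand 13 mm farther back than shut.
Start: joints at [-1.513, 0.181, 1.607, -0, 1.354, -0.206], TCP at [0.15, -0.555, 0.193] pointing down, gripper open.
Joint ranges: [-2.99, 2.99], [-0.89, 2.07], [0.3, 2.58], [-1.14, 4.28], [0, 2.63], [-3.12, 3.12]. Speed limits (rad/s): [2.57, 2.57, 3.01, 3.14, 3.14, 3.14].

INTERFACE

Orientations are given as a unit quaternion [w, x, y, z].
In Python, from bench import telemetry, camera, ctrl, spotter gives the robot as it stands.
- The arm moves only by the tool send_rows, never from a script. Its argument "series" is a list of rows, each a list of 3 entries, a list of its own where there are three numbers: the turn, a rotation vector about the world's x, y, z in degrees, then the shift along the world's x, y, z in mm, then the closure, from -1 (fully open) to 1 (shut), so that 0 is half open. In form: [[[rx, ry, rz], [dx, dy, dz], gripper], ...]. A call has 1 to 10 rows; each row is the pose to reach, as a shift and turn from the pose commanded when the call began; what a row does not reach only later rows make up. A row lasts 1/8 s, in which the tool goes at most 62.5 mm and 10.7 degrees, less where a joint would pass 70% of its speed; a pose out of reach is approached as far as the arm can. A call with a gripper value outside its range is refused whole. The fingers move at their own pace and stop on an object; the grip force is fixed at half the most. Time passes only in rows, so rows that repeat a pose let the fingers close. It gives the time, the measured TCP pose, the force, the opening and the grip force at its end, in the units of the state.
- telemetry.get_obs(): the state, without advancing time (a new reading comes with each control period).
- camera(name): name is "scene" or "top" or "wrist"; returns a dict with "pixels" (420x560x3 uint8, red, green, blue), "camera_matrix" (3x3 intrinsics, pixels), "xyz" and "orientation" of the camera in the world. Camera axes: x right, y up, looking along -z (the intrinsics and any distortion apply to the point x, -y, -z); pixel columns grow to the right and rows downward; lengths in m; the calibration is good to about 2 mm. The wrist camera is an equidistant fisheye: a pixel r from the principal point sees the ray r / f radians off the axis. A picture is of the moment at which its call begins. There is no depth.
- ctrl.hand_in(): hands the job in; it is judged then, once.
Trained networks look in the newest picture that a camera, given by its name, has taken for a name from the list of things; names that differ only in an ending like _2 or _b are one class to them, and where a whole thing is asked for, a point or a joint stands for the part that bears it (a point fixed in the world has none). Each returns a list of dicts, best first, with "conf" (0 to 1); they miss things now and then, are a little off and sometimes report something else, mostly with a low value. They report only what shows in the picture. A call takes as long as a camera call.
- spotter.boxes_of(thing, camera): "xyz" ([x, y, z] in m, in world coordinates, good to about 4 mm: the middle of the surface that is visible of it).
- spotter.landmark_of(thing, camera): "xyz" ([x, y, z] in m, in world coordinates, good to about 4 mm: a listed point, or the origin of a listed thing).
The state is a dict: "time_s": time; "q": joint angles; "dq": joint speeds; "joint_efforts": joint torques, N m; "eef_pos": TCP position; "eef_rot": TCP orientation; "wrist_force": force on the tool from outside, world axes, zero at the start; "torque": the same for the moment, N m; "opening": opening from 0.0 (shut) to 1.0 (fully open); "grasp_force": force on a finger pad.
Only numpy, scipy, OpenCV 4.12 (cv2) and the standard library are available. Lean on these libraries where they do the work, as an engineer would, in place of code of your own. Each camera call takes 0.05 s, during which the arm holds its last target. There are 200 camera calls.

## Working session

There is one attempt and no reset: what is moved stays moved. The work goes in short steps, Python scripts to look and compute and a tool call to move; the robot and the scene stay as the last step left them, time stands still between calls to the robot, and variables do not carry over. Pictures are saved under pics/ and viewed, at most 10 in all, crops included, and the job is handed in when it is done.

Besides the shell and the picture viewer there is one more tool, called after "Emit:" by a JSON object that holds its "name" and its "arguments", one argument or row to a line. send_rows: Moves the arm, as the interface text tells. Its arguments: {"type":"object","properties":{"series":{"type":"array","items":{"type":"array"}}},"required":["series"]}

```bash
mkdir -p pics; ls
python3 - <<'E'
from bench import telemetry, camera, ctrl, spotter
import cv2
for n in ["top","scene"]:
    c=camera(n); cv2.imwrite(f"pics/{n}0.png",c["pixels"][:,:,::-1]); print(n,c["camera_matrix"],c["xyz"],c["orientation"],[k for k in c])
for t in ["die_block","fence","ink_tin","masking_tape","offcut_1"]:
    print(t,spotter.landmark_of(t,"top")[:2])
print(telemetry.get_obs())
E
```

```text
pics
top [[408.88441724   0.         281.26904483]
 [  0.         408.88441724 213.9127806 ]
 [  0.           0.           1.        ]] [0.38896284 0.208874   1.05034701] [-0.6972868  -0.04518989  0.05626001  0.71315062] ['pixels', 'camera_matrix', 'xyz', 'orientation']
scene [[545.0543153    0.         283.1388361 ]
 [  0.         545.0543153  203.02898564]
 [  0.           0.           1.        ]] [-0.09774152  0.92125921  0.95239192] [-0.31201694 -0.14035358  0.36518109  0.86578812] ['pixels', 'camera_matrix', 'xyz', 'orientation']
die_block [{'xyz': [0.5179, 0.2144, -0.0005], 'conf': 0.98}]
fence [{'xyz': [0.6454, 0.1928, -0.0003], 'conf': 0.88}, {'xyz': [0.5188, 0.2136, 0.003], 'conf': 0.64}]
ink_tin []
masking_tape [{'xyz': [0.5103, 0.448, -0.0034], 'conf': 0.93}]
offcut_1 [{'xyz': [0.6488, 0.4106, -0.0008], 'conf': 0.76}]
{'time_s': 0.35, 'q': array([-1.51331264e+00,  1.81033783e-01,  1.60718546e+00,  1.41382754e-06,
        1.35381449e+00, -2.06296057e-01]), 'dq': array([ 0.00046312, -0.00075596, -0.00188562, -0.00080471, -0.00040207,
       -0.00124145]), 'joint_efforts': array([ 1.53857636e-04, -4.44285715e+01, -3.51093864e+01, -2.86751865e-04,
        4.48962237e-03, -2.40474640e-05]), 'eef_pos': array([ 0.14993315, -0.55498486,  0.19256715]), 'eef_rot': array([-2.19880412e-04,  9.91315127e-01,  1.31507681e-01,  1.70829413e-05]), 'wrist_force': array([0.41143527, 1.16358091, 0.61105946]), 'torque': array([0.03255568, 0.01787639, 0.0079002 ]), 'grasp_force': 0.0, 'opening': 1.0012669456994245}
```

View pics/top0.png

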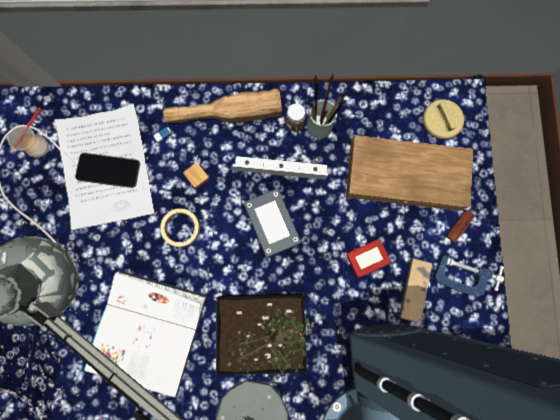

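View pics/scene0.png

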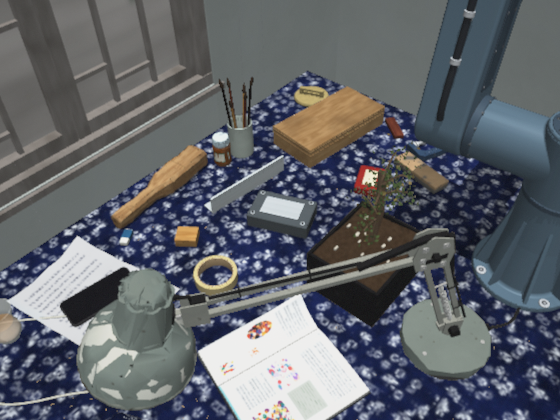

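The top view shows the block at about (272,222), with its long axis running steeply down to the right. The fence leaf runs from (233,160) to (327,170), and the tin, tape and offcut are clear to the sides. The planter is at (261,335). The block needs about +67° about z. I'll crop in for the corners.

```bash
cat > h.py <<'E'
import numpy as np, cv2
from scipy.spatial.transform import Rotation as R
from bench import telemetry, camera, ctrl, spotter
def rot(c): w,x,y,z=c["orientation"]; return R.from_quat([x,y,z,w]).as_matrix()
def topx(c,P):
    p=(np.atleast_2d(P)-c["xyz"])@rot(c); K=c["camera_matrix"]
    return np.c_[K[0,2]+K[0,0]*p[:,0]/-p[:,2], K[1,2]+K[1,1]*-p[:,1]/-p[:,2]]
def plane(c,uv,z):
    uv=np.atleast_2d(uv).astype(float); K=c["camera_matrix"]
    d=np.c_[(uv[:,0]-K[0,2])/K[0,0],-(uv[:,1]-K[1,2])/K[1,1],-np.ones(len(uv))]@rot(c).T
    return c["xyz"]+d*((z-c["xyz"][2])/d[:,2])[:,None]
E
python3 - <<'E'
from h import *
c=camera("top"); im=c["pixels"][:,:,::-1]
cv2.imwrite("pics/crop.png",cv2.resize(im[140:275,160:355],None,fx=4,fy=4,interpolation=cv2.INTER_CUBIC))
np.save("cam.npy",c,allow_pickle=True)
print(plane(c,[[216,295],[306,372],[350,260],[388,260],[180,228]],0))
E
```

```text
[[ 0.3379417   0.35975892  0.        ]
 [ 0.14646503  0.13899247  0.        ]
 [ 0.41768432  0.01745583  0.        ]
 [ 0.41543262 -0.08016876  0.        ]
 [ 0.5096207   0.4520855   0.        ]]
```

View pics/crop.png

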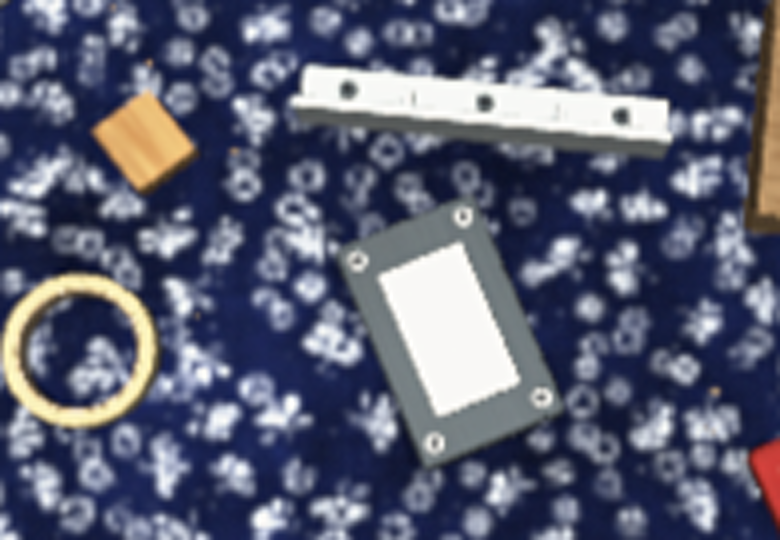

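The crop shows the block's corners at (342,255), (468,205), (562,408) and (428,467). The foot of the fence face runs from about (297,122) to (665,157), and its top edge from (291,103) to (670,142).

```bash
cat >> h.py <<'E'
def block(c):
    im=c["pixels"].astype(int); s=im.max(2)-im.min(2); v=im.mean(2)
    m=((s<40)&(v>60)&(v<140)).astype(np.uint8)
    # only table region near the work, in front of fence
    P=plane(c,np.argwhere(np.ones(m.shape))[:,::-1],0.037).reshape(*m.shape,3)
    rel=(P[...,:2]-F0); xf=rel@FX; yf=rel@FY
    m&=((xf<-0.003)&(xf>-0.26)&(abs(yf)<0.16)).astype(np.uint8)
    m=cv2.morphologyEx(m,cv2.MORPH_OPEN,np.ones((3,3),np.uint8))
    n,l,st,_=cv2.connectedComponentsWithStats(m); i=1+np.argmax(st[1:,4])
    W=P[l==i][:,:2]; (cx,cy),(w,h),a=cv2.minAreaRect((W*1000).astype(np.float32))
    if w>h: a+=90
    # long-axis direction angle (world), mod 180: rect 'h' axis = a+90
    th=(a+90)%180
    rc=(np.array([cx,cy])/1000-F0); 
    rel_=((th-np.degrees(np.arctan2(FY[1],FY[0]))+90)%180)-90
    return dict(cxy=(round(cx),round(cy)),size=(round(w,1),round(h,1)),long_deg=round(th,1),askew=round(rel_,1),fx=round(1000*rc@FX,1),fy=round(1000*rc@FY,1))
F0=np.array([.6445,.193]); FA=np.radians(-5.); FX=np.array([np.cos(FA),np.sin(FA)]); FY=np.array([-FX[1],FX[0]])
E
python3 - <<'E'
from h import *
c=np.load("cam.npy",allow_pickle=True).item()
f=lambda p:np.array(p)/4+[160,140]
b=f([[342,255],[468,205],[562,408],[428,467]])-.4
B=plane(c,b,.037); print(B.round(4),B.mean(0)); print([np.linalg.norm(B[i]-B[i-1]).round(4) for i in range(4)])
print(np.degrees(np.arctan2(*(B[0]+B[1]-B[2]-B[3])[[1,0]])))
for z,p in((.05,[[291,103],[670,142]]),(0,[[297,122],[665,157]])):
    q=plane(c,f(p)-.4,z); d=q[0]-q[1]; print(q.round(4),q.mean(0),np.linalg.norm(d),np.degrees(np.arctan2(d[1],d[0]))-90)
print(block(c))
E
```

```text
[[0.564  0.2814 0.037 ]
 [0.5944 0.2016 0.037 ]
 [0.4649 0.1461 0.037 ]
 [0.4304 0.2299 0.037 ]] [0.51342154 0.21476994 0.037     ]
[np.float64(0.1433), np.float64(0.0853), np.float64(0.1409), np.float64(0.0906)]
22.128322080018776
[[0.6593 0.3114 0.05  ]
 [0.6294 0.0741 0.05  ]] [0.64432696 0.19274575 0.05      ] 0.2391745800022085 -7.171694330121156
[[0.6598 0.3127 0.    ]
 [0.6314 0.0711 0.    ]] [0.64560296 0.19185802 0.        ] 0.2432795205731523 -6.718072944275292
{'cxy': (499, 204), 'size': (250.7, 114.4), 'long_deg': 30.9, 'askew': np.float64(-54.1), 'fx': np.float64(-145.9), 'fy': np.float64(-1.3)}
```

Emit:
{"name": "send_rows", "arguments": {
  "series": [
    [[0,0,0],[33,52,0],1],
    [[0,0,0],[66,104,0],1],
    [[0,0,0],[98,154,0],1],
    [[0,0,0],[130,204,0],1],
    [[0,0,0],[163,256,0],1],
    [[0,0,0],[196,308,0],1],
    [[0,0,0],[228,358,0],1],
    [[0,0,0],[260,408,0],1],
    [[0,0,0],[293,460,0],1],
    [[0,0,0],[326,512,0],1]
  ]
}}

```text
time_s: 1.65
eef_pos: [0.477, -0.0413, 0.1932]
eef_rot: [0.0, 0.991, 0.132, 0.001]
wrist_force: [0.1, -1.4, -0.3]
opening: -0.004
grasp_force: 0.0
```

```bash
cat >> h.py <<'E'
FA=np.radians(-6.9); FX=np.array([np.cos(FA),np.sin(FA)]); FY=np.array([-FX[1],FX[0]]); F0=np.array([.645,.1925])
def fit(c,x0):
    """x0=(mm,mm,deg long axis). Maximise block-grey rim inside minus grey just outside."""
    im=cv2.GaussianBlur(c["pixels"],(3,3),0).astype(np.float32)
    col=np.array([94,105,110]) if COL is None else COL
    g=np.exp(-(np.linalg.norm(im-col,axis=2)/30)**2).astype(np.float32)
    a,b=np.meshgrid(np.arange(-55,56,2.),np.arange(-82,83,2.)); a=a.ravel();b=b.ravel()  # a across, b along
    ins=(abs(a)<45)&(abs(b)<72.5); land=(abs(a)<33)&(abs(b)<58); 
    rim=ins&~land; out=(abs(a)>48.5)|(abs(b)>76)
    k=rim|out; a,b,rim=a[k],b[k],rim[k]; w=np.where(rim,1/rim.sum(),-1/(~rim).sum())
    def cost(x):
        t=np.radians(x[2]); L=np.array([np.cos(t),np.sin(t)]); N=np.array([-L[1],L[0]])
        P=np.c_[np.outer(b,L)+np.outer(a,N)+x[:2],np.full(len(a),37.)]/1000
        uv=topx(c,P).astype(np.float32)
        return -float((cv2.remap(g,uv[:,:1],uv[:,1:],cv2.INTER_LINEAR)[:,0]*w).sum())
    from scipy.optimize import minimize
    best=min((minimize(cost,np.array(x0)+d,method="Nelder-Mead",options=dict(initial_simplex=np.array(x0)+d+np.array([[0,0,0],[6,0,0],[0,6,0],[0,0,6]]),xatol=.05,fatol=1e-5)) for d in np.array([[0,0,0],[8,8,8],[-8,-8,-8],[8,-8,0],[-8,8,0],[0,0,-12]])),key=lambda r:r.fun)
    return best.x,best.fun
COL=None
def report(x):
    t=np.radians(x[2]); L=np.array([np.cos(t),np.sin(t)]); N=np.array([-L[1],L[0]]); r=x[:2]-1000*F0
    print("block",np.round(x,1),"askew",round(x[2]-83.1,1),"fence-frame c",round(r@FX,1),round(r@FY,1))
    for n,sa,sb in(("far-L",1,1),("far-R",-1,1),("near-R",-1,-1),("near-L",1,-1)): print(n,(x[:2]+sb*75*L+sa*47.5*N).round(0),end=" ")
    print()
def look(x0):
    x,f=fit(camera("top"),x0); print("score",round(f,2)); report(x); o=telemetry.get_obs(); print("tcp",np.round(1000*o["eef_pos"]),"F",o["wrist_force"].round(1),"t",o["time_s"])
    return x
E
python3 - <<'E'
from h import *
look((514,214.5,22.1))
c=np.load("cam.npy",allow_pickle=True).item(); x,f=fit(c,(514,214.5,22.1));print(x,f)
im=c["pixels"]; q=topx(c,np.array([[.564,.281,.037],[.430,.23,.037]])*.93+np.array([.514,.2145,.037])*.07).astype(int); print([im[v,u] for u,v in q])
E
```

```text
score -0.12
block [517.1 216.2  19.2] askew -63.9 fence-frame c -129.8 8.2
far-L [572. 286.] far-R [604. 196.] near-R [462. 147.] near-L [431. 236.] 
tcp [480. -35. 193.] F [-3.   4.3 -0.1] t 1.7
[517.21952076 216.38183291  19.64077266] -0.13837221076036
[array([197, 198, 193], dtype=uint8), array([117, 126, 130], dtype=uint8)]
```

```bash
python3 - <<'E'
from h import *
c=np.load("cam.npy",allow_pickle=True).item(); im=c["pixels"]
t=np.radians(22.1);L=np.array([np.cos(t),np.sin(t)]);N=np.array([-L[1],L[0]])
P=[np.r_[(np.array([514,214.5])+b*L+a*N)/1000,.037] for b in range(-50,51,4) for a in(-38,38)]
v=np.array([im[int(round(q[1])),int(round(q[0]))] for q in topx(c,P)]); m=np.median(v,0); print(m,v.std(0))
open("h.py","a").write(f"\nCOL=np.array({m.tolist()})\n")
E
python3 - <<'E'
from h import *
c=np.load("cam.npy",allow_pickle=True).item(); x,f=fit(c,(514,214.5,22.1));print(x,f); report(x)
E
```

```text
[116.5 126.  129. ] [2.35465044 2.37988054 2.66663585]
[516.71367683 216.03342201  20.89902924] -0.6835464413284156
block [516.7 216.   20.9] askew -62.2 fence-frame c -130.2 8.0
far-L [570. 287.] far-R [604. 198.] near-R [464. 145.] near-L [430. 234.]
```

Emit:
{"name": "send_rows", "arguments": {
  "series": [
    [[0,0,0],[31,50,0],1],
    [[0,0,0],[64,100,0],1],
    [[0,0,0],[96,150,0],1],
    [[0,0,0],[126,193,0],1],
    [[0,0,0],[126,193,-60],1],
    [[0,0,0],[126,193,-110],1],
    [[0,0,0],[126,193,-150],1],
    [[0,0,0],[126,193,-175],1],
    [[0,0,0],[126,193,-179],1],
    [[0,0,0],[126,193,-179],1]
  ]
}}

```text
time_s: 2.95
eef_pos: [0.6025, 0.1499, 0.0145]
eef_rot: [0.0, 0.991, 0.132, 0.0]
wrist_force: [0.6, 0.1, -0.2]
opening: 0.001
grasp_force: 0.0
```

Emit:
{"name": "send_rows", "arguments": {
  "series": [
    [[0,0,0],[-4,10,-1],1],
    [[0,0,0],[-7,18,-1],1],
    [[0,0,0],[-9,25,-1],1],
    [[0,0,0],[-11,31,-1],1],
    [[0,0,0],[-13,37,-1],1],
    [[0,0,0],[-16,43,-1],1],
    [[0,0,0],[-19,49,-1],1],
    [[0,0,0],[-22,55,-1],1],
    [[0,0,0],[-25,60,-1],1],
    [[0,0,0],[-25,60,-1],1]
  ]
}}

```text
time_s: 4.2
eef_pos: [0.5766, 0.2103, 0.0127]
eef_rot: [-0.0, 0.991, 0.132, -0.0]
wrist_force: [0.3, -0.2, 0.4]
opening: -0.002
grasp_force: 0.0
```

Run:
```python
from h import *
look((510,220,37))
```

```text
score -0.17
block [494.4 193.   42.4] askew -40.7 fence-frame c -149.6 -17.6
far-L [518. 279.] far-R [582. 208.] near-R [471. 107.] near-L [407. 178.] 
tcp [577. 210.  13.] F [ 0.3 -0.6 -0.4] t 4.25
```

Emit:
{"name": "send_rows", "arguments": {
  "series": [
    [[0,0,0],[6,-14,10],1],
    [[0,0,0],[6,-14,60],1],
    [[0,0,0],[6,-14,100],1],
    [[0,0,0],[-40,0,100],1],
    [[0,0,0],[-90,20,100],1],
    [[0,0,0],[-140,50,100],1],
    [[0,0,0],[-160,90,100],1],
    [[0,0,0],[-160,110,100],1],
    [[0,0,0],[-160,110,100],1]
  ]
}}

```text
time_s: 5.38
eef_pos: [0.4184, 0.3204, 0.1136]
eef_rot: [-0.0, 0.991, 0.132, 0.001]
wrist_force: [0.0, -1.0, 0.1]
opening: -0.002
grasp_force: 0.0
```

Run:
```python
from h import *
x=look((508,225,38))
c=camera("top"); im=c["pixels"][:,:,::-1].copy()
cv2.imwrite("pics/s1.png",cv2.resize(im[130:330,140:400],None,fx=3,fy=3))
```

```text
score -0.58
block [516.9 215.   22.7] askew -60.4 fence-frame c -129.9 7.0
far-L [568. 288.] far-R [604. 200.] near-R [466. 142.] near-L [429. 230.] 
tcp [418. 320. 113.] F [-0.1 -0.8 -0.4] t 5.425
```

View pics/s1.png

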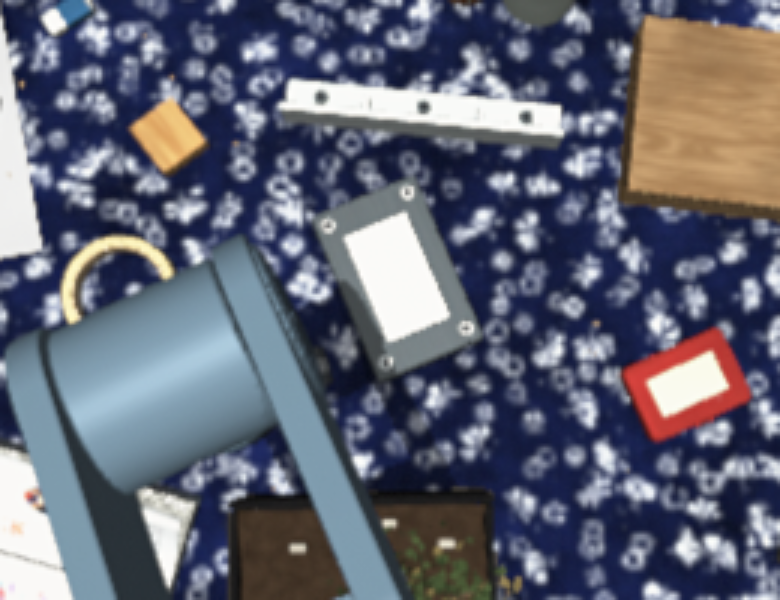

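The block at crop (400,280) hasn't moved, although the TCP passed through where I estimated it. I need to check where the fingers really are.

Run:
```python
from h import *
o=telemetry.get_obs(); p=o["eef_pos"]
c=camera("scene"); im=c["pixels"][:,:,::-1].copy()
w=np.array([[604,200,37],[466,142,37],[429,230,37],[568,288,37],[645,192.5,0],[577,210,13]])/1000
for q in topx(c,np.r_[w,[p]]): cv2.circle(im,tuple(q.round().astype(int).tolist()),2,(0,0,255),-1)
a=cv2.resize(im[120:330,130:400],None,fx=2.9,fy=2.8)
cv2.imwrite("pics/s2.png",a)
print(topx(c,[p]))
```

```text
[[285.35287981 228.62609763]]
```

View pics/s2.png

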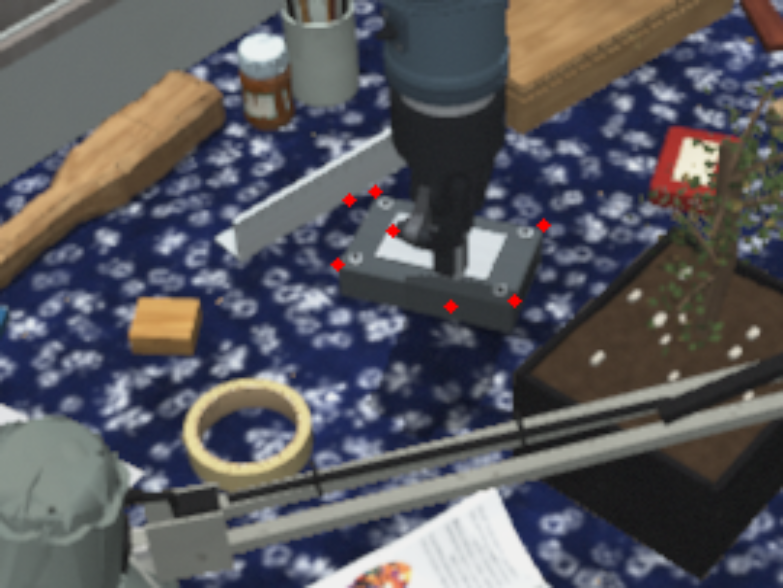

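Run:
```python
from h import *
o=telemetry.get_obs(); p=o["eef_pos"]; w,x,y,z=o["eef_rot"]; T=R.from_quat([x,y,z,w]).as_matrix()
c=camera("scene"); im=cv2.resize(c["pixels"][150:260,230:340,::-1],None,fx=5.4,fy=5.4,interpolation=cv2.INTER_CUBIC)
for k in range(0,80,10):
    q=(topx(c,[p-T[:,2]*k/1000])[0]-[230,150])*5.4; cv2.circle(im,tuple(q.round().astype(int).tolist()),2,(0,0,255),-1)
cv2.imwrite("pics/s3.png",im)
```

```text
(no output)
```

View pics/s3.png

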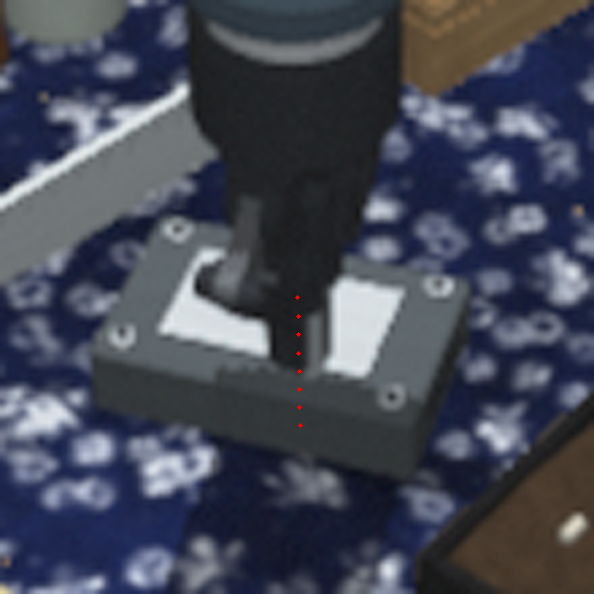

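The visible fingertip ends about 30 mm above the reported TCP. That explains how it passed over the block without touching. I'll go to the second push spot, descend watching the force, and check the image.

Emit:
{"name": "send_rows", "arguments": {
  "series": [
    [[0,0,0],[11,-50,0],1],
    [[0,0,0],[11,-50,-50],1],
    [[0,0,0],[11,-50,-85],1],
    [[0,0,0],[11,-50,-100],1],
    [[0,0,0],[11,-50,-106],1],
    [[0,0,0],[11,-50,-109],1],
    [[0,0,0],[11,-50,-109],1]
  ]
}}

```text
time_s: 6.45
eef_pos: [0.4287, 0.2702, 0.0047]
eef_rot: [-0.0, 0.991, 0.132, 0.001]
wrist_force: [-0.1, 0.8, 0.4]
opening: -0.001
grasp_force: 0.0
```

Run:
```python
from h import *
o=telemetry.get_obs(); p=o["eef_pos"]; w,x,y,z=o["eef_rot"]; T=R.from_quat([x,y,z,w]).as_matrix()
print(p,o["wrist_force"],o["time_s"])
c=camera("scene"); q0=topx(c,[p])[0]; u,v=(q0-[55,70]).astype(int)
im=cv2.resize(c["pixels"][v:v+110,u:u+110,::-1],None,fx=5.4,fy=5.4,interpolation=cv2.INTER_CUBIC)
im=cv2.convertScaleAbs(im,alpha=1.8,beta=15)
for k in range(0,50,10):
    q=(topx(c,[p-T[:,2]*k/1000])[0]-[u,v])*5.4; cv2.circle(im,tuple(q.round().astype(int).tolist()),2,(0,0,255),-1)
cv2.imwrite("pics/s4.png",im)
```

```text
[0.42873747 0.27023248 0.00466141] [-0.08397808  0.84298257  0.36780249] 6.45
```

View pics/s4.png

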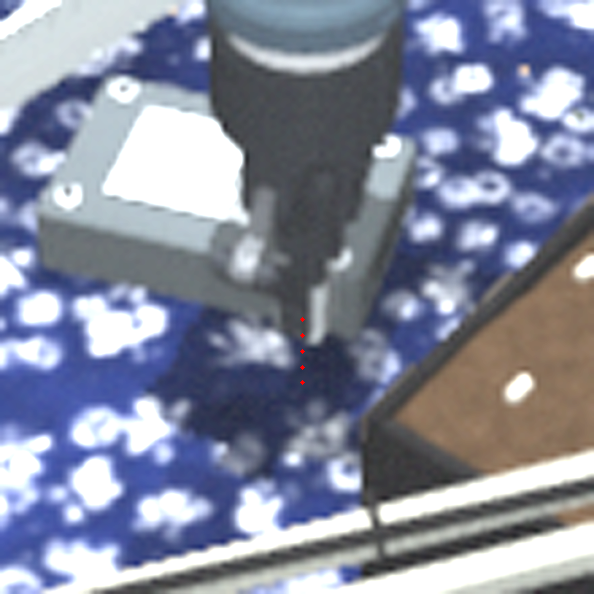

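The fingertip ends at about (310,345), 20 to 25 mm above the dotted TCP, so it is still in the air. I'll go lower, slowly.

Emit:
{"name": "send_rows", "arguments": {
  "series": [
    [[0,0,0],[0,0,-4],1],
    [[0,0,0],[0,0,-7],1],
    [[0,0,0],[0,0,-10],1],
    [[0,0,0],[0,0,-12],1],
    [[0,0,0],[0,0,-12],1]
  ]
}}

```text
time_s: 7.12
eef_pos: [0.4277, 0.2698, -0.0085]
eef_rot: [0.0, 0.991, 0.132, -0.0]
wrist_force: [-0.9, 0.3, -0.3]
opening: -0.001
grasp_force: 0.0
```

Emit:
{"name": "send_rows", "arguments": {
  "series": [
    [[0,0,0],[4,-9,0],1],
    [[0,0,0],[6,-15,0],1],
    [[0,0,0],[8,-20,0],1],
    [[0,0,0],[10,-25,0],1],
    [[0,0,0],[12,-30,0],1]
  ]
}}

```text
time_s: 7.75
eef_pos: [0.4391, 0.241, -0.008]
eef_rot: [-0.001, 0.991, 0.131, -0.001]
wrist_force: [-7.3, 10.3, 5.5]
opening: 0.001
grasp_force: 9.2
```

Emit:
{"name": "send_rows", "arguments": {
  "series": [
    [[0,0,0],[2,-5,0],1],
    [[0,0,0],[4,-10,0],1],
    [[0,0,0],[7,-15,0],1],
    [[0,0,0],[10,-20,0],1],
    [[0,0,0],[13,-24,0],1],
    [[0,0,0],[13,-24,0],1],
    [[0,0,0],[7,-8,10],1],
    [[0,0,0],[7,-8,60],1],
    [[0,0,0],[-9,60,120],1],
    [[0,0,0],[-9,80,120],1]
  ]
}}

```text
time_s: 9.0
eef_pos: [0.4325, 0.3216, 0.1152]
eef_rot: [-0.001, 0.991, 0.131, 0.003]
wrist_force: [0.8, -0.0, -0.2]
opening: -0.002
grasp_force: 0.0
```

Run:
```python
from h import *
look((520,205,40))
```

```text
score -0.69
block [528.3 203.3  32.9] askew -50.2 fence-frame c -117.1 -3.3
far-L [566. 284.] far-R [617. 204.] near-R [491. 123.] near-L [440. 203.] 
tcp [433. 326. 117.] F [-1.8  1.8  2.4] t 9.05
```

Emit:
{"name": "send_rows", "arguments": {
  "series": [
    [[0,0,0],[45,-40,0],1],
    [[0,0,0],[90,-80,0],1],
    [[0,0,0],[135,-118,0],1],
    [[0,0,0],[181,-155,0],1],
    [[0,0,0],[181,-155,-50],1],
    [[0,0,0],[181,-155,-90],1],
    [[0,0,0],[181,-155,-112],1],
    [[0,0,0],[181,-155,-120],1],
    [[0,0,0],[181,-155,-120],1]
  ]
}}

```text
time_s: 10.18
eef_pos: [0.6125, 0.1651, -0.0075]
eef_rot: [0.0, 0.991, 0.132, 0.0]
wrist_force: [0.2, -0.1, 0.8]
opening: -0.002
grasp_force: 0.0
```

Emit:
{"name": "send_rows", "arguments": {
  "series": [
    [[0,0,0],[-4,8,0],1],
    [[0,0,0],[-7,13,0],1],
    [[0,0,0],[-10,18,0],1],
    [[0,0,0],[-14,23,0],1],
    [[0,0,0],[-18,28,0],1],
    [[0,0,0],[-22,33,0],1],
    [[0,0,0],[-26,37,0],1],
    [[0,0,0],[-30,41,0],1],
    [[0,0,0],[-30,41,0],1]
  ]
}}

```text
time_s: 11.3
eef_pos: [0.5842, 0.206, -0.0071]
eef_rot: [0.0, 0.991, 0.132, 0.003]
wrist_force: [5.4, -0.7, -1.5]
opening: 0.001
grasp_force: 2.1
```

Emit:
{"name": "send_rows", "arguments": {
  "series": [
    [[0,0,0],[6,-10,8],1],
    [[0,0,0],[6,-10,60],1],
    [[0,0,0],[6,-10,119],1],
    [[0,0,0],[-45,30,119],1],
    [[0,0,0],[-95,70,119],1],
    [[0,0,0],[-130,95,119],1],
    [[0,0,0],[-151,114,119],1],
    [[0,0,0],[-151,114,119],1]
  ]
}}

```text
time_s: 12.3
eef_pos: [0.4296, 0.3208, 0.1113]
eef_rot: [-0.0, 0.991, 0.133, -0.0]
wrist_force: [-0.5, -0.2, -0.0]
opening: 0.001
grasp_force: 0.0
```

Run:
```python
from h import *
look((515,215,50))
```

```text
score -0.54
block [509.8 215.2  41.3] askew -41.8 fence-frame c -137.0 6.3
far-L [535. 300.] far-R [597. 229.] near-R [485. 130.] near-L [422. 201.] 
tcp [431. 320. 111.] F [ 0.5 -0.5  0.3] t 12.35
```

Emit:
{"name": "send_rows", "arguments": {
  "series": [
    [[0,0,0],[-12,-45,0],1],
    [[0,0,0],[-24,-87,0],1],
    [[0,0,0],[-24,-87,-50],1],
    [[0,0,0],[-24,-87,-90],1],
    [[0,0,0],[-24,-87,-112],1],
    [[0,0,0],[-24,-87,-119],1],
    [[0,0,0],[-24,-87,-119],1],
    [[0,0,0],[-19,-93,-119],1],
    [[0,0,0],[-14,-99,-119],1],
    [[0,0,0],[-11,-102,-119],1]
  ]
}}

```text
time_s: 13.6
eef_pos: [0.421, 0.2175, -0.0076]
eef_rot: [-0.0, 0.991, 0.131, 0.001]
wrist_force: [-0.4, 0.5, -0.1]
opening: -0.002
grasp_force: 0.0
```

Emit:
{"name": "send_rows", "arguments": {
  "series": [
    [[0,0,0],[4,-4,0],1],
    [[0,0,0],[8,-8,0],1],
    [[0,0,0],[12,-12,0],1],
    [[0,0,0],[16,-16,0],1],
    [[0,0,0],[20,-20,0],1],
    [[0,0,0],[24,-23,0],1],
    [[0,0,0],[29,-26,0],1],
    [[0,0,0],[34,-29,0],1],
    [[0,0,0],[34,-29,0],1]
  ]
}}

```text
time_s: 14.72
eef_pos: [0.4456, 0.1895, -0.0085]
eef_rot: [-0.001, 0.991, 0.132, -0.008]
wrist_force: [-29.2, 2.5, 32.2]
opening: 0.001
grasp_force: 21.5
```

Emit:
{"name": "send_rows", "arguments": {
  "series": [
    [[0,0,0],[-6,6,8],1],
    [[0,0,0],[-6,6,60],1],
    [[0,0,0],[-6,60,119],1],
    [[0,0,0],[-23,116,119],1],
    [[0,0,0],[-23,131,119],1],
    [[0,0,0],[-23,131,119],1]
  ]
}}

```text
time_s: 15.48
eef_pos: [0.431, 0.3213, 0.1113]
eef_rot: [-0.0, 0.991, 0.133, 0.001]
wrist_force: [-0.2, -0.4, 0.1]
opening: -0.002
grasp_force: 0.0
```

Run:
```python
from h import *
look((527,203,60))
```

```text
score -0.6
block [528.3 210.5  56.7] askew -26.4 fence-frame c -118.0 3.9
far-L [530. 299.] far-R [609. 247.] near-R [527. 122.] near-L [447. 174.] 
tcp [431. 320. 111.] F [-0.1  0.3 -0.3] t 15.525
```

Emit:
{"name": "send_rows", "arguments": {
  "series": [
    [[0,0,0],[48,-26,0],1],
    [[0,0,0],[96,-53,0],1],
    [[0,0,0],[144,-79,0],1],
    [[0,0,0],[190,-107,0],1],
    [[0,0,0],[190,-107,-50],1],
    [[0,0,0],[190,-107,-90],1],
    [[0,0,0],[190,-107,-110],1],
    [[0,0,0],[190,-107,-113],1],
    [[0,0,0],[189,-99,-113],1],
    [[0,0,0],[187,-92,-113],1]
  ]
}}

```text
time_s: 16.77
eef_pos: [0.6194, 0.2289, -0.0001]
eef_rot: [-0.0, 0.991, 0.132, 0.002]
wrist_force: [0.3, -0.3, 0.3]
opening: 0.0
grasp_force: 0.0
```

Emit:
{"name": "send_rows", "arguments": {
  "series": [
    [[0,0,0],[-4,3,0],1],
    [[0,0,0],[-8,6,0],1],
    [[0,0,0],[-12,8,0],1],
    [[0,0,0],[-17,11,0],1],
    [[0,0,0],[-22,13,0],1],
    [[0,0,0],[-27,15,0],1],
    [[0,0,0],[-32,17,0],1],
    [[0,0,0],[-32,17,0],1]
  ]
}}

```text
time_s: 17.77
eef_pos: [0.5862, 0.2451, -0.0014]
eef_rot: [-0.0, 0.991, 0.132, 0.001]
wrist_force: [1.3, -0.6, 6.9]
opening: 0.003
grasp_force: 3.4
```

Emit:
{"name": "send_rows", "arguments": {
  "series": [
    [[0,0,0],[-24,13,4],1],
    [[0,0,0],[-24,13,60],1],
    [[0,0,0],[-24,13,113],1],
    [[0,0,0],[-75,35,113],1],
    [[0,0,0],[-125,60,113],1],
    [[0,0,0],[-165,80,113],1],
    [[0,0,0],[-187,92,113],1],
    [[0,0,0],[-187,92,113],1]
  ]
}}

```text
time_s: 18.77
eef_pos: [0.3959, 0.3372, 0.1097]
eef_rot: [0.0, 0.991, 0.133, -0.002]
wrist_force: [-0.3, -0.4, 0.1]
opening: -0.004
grasp_force: 0.0
```

Run:
```python
from h import *
look((515,217,67))
```

```text
score -0.66
block [527.5 210.9  58.2] askew -24.9 fence-frame c -118.9 4.1
far-L [527. 300.] far-R [607. 250.] near-R [528. 122.] near-L [448. 172.] 
tcp [397. 337. 110.] F [-0. -1. -0.] t 18.825
```

The finger slid over the top again, so the tip sits even higher than I thought. I'll probe down further at a free spot beside the near-left corner.

Emit:
{"name": "send_rows", "arguments": {
  "series": [
    [[0,0,0],[8,-50,0],1],
    [[0,0,0],[16,-100,0],1],
    [[0,0,0],[23,-140,-20],1],
    [[0,0,0],[23,-140,-70],1],
    [[0,0,0],[23,-140,-110],1],
    [[0,0,0],[23,-140,-120],1],
    [[0,0,0],[23,-140,-124],1],
    [[0,0,0],[23,-140,-127],1],
    [[0,0,0],[23,-140,-130],1]
  ]
}}

```text
time_s: 19.95
eef_pos: [0.4232, 0.1972, -0.0181]
eef_rot: [-0.0, 0.991, 0.132, 0.001]
wrist_force: [-0.6, 1.7, -0.1]
opening: -0.002
grasp_force: 0.0
```

Emit:
{"name": "send_rows", "arguments": {
  "series": [
    [[0,0,0],[0,0,-2],1],
    [[0,0,0],[0,0,-4],1],
    [[0,0,0],[0,0,-4],1]
  ]
}}

```text
time_s: 20.32
eef_pos: [0.4219, 0.1969, -0.0232]
eef_rot: [-0.0, 0.991, 0.132, -0.0]
wrist_force: [-0.8, -0.4, -0.5]
opening: -0.001
grasp_force: 0.0
```

Run:
```python
from h import *
o=telemetry.get_obs(); p=o["eef_pos"]
print(p,o["wrist_force"],o["time_s"])
c=camera("scene"); q0=topx(c,[p])[0]; u,v=(q0-[55,70]).astype(int)
im=cv2.resize(c["pixels"][v:v+110,u:u+110,::-1],None,fx=5.4,fy=5.4,interpolation=cv2.INTER_CUBIC)
im=cv2.convertScaleAbs(im,alpha=1.8,beta=15)
for k in range(0,60,10):
    q=(topx(c,[p+[0,0,k/1000]])[0]-[u,v])*5.4; cv2.circle(im,tuple(q.round().astype(int).tolist()),2,(0,0,255),-1)
cv2.imwrite("pics/s5.png",im)
```

```text
[ 0.42185788  0.19691343 -0.02323313] [-0.77767034 -0.38858798 -0.50401272] 20.325
```

View pics/s5.png

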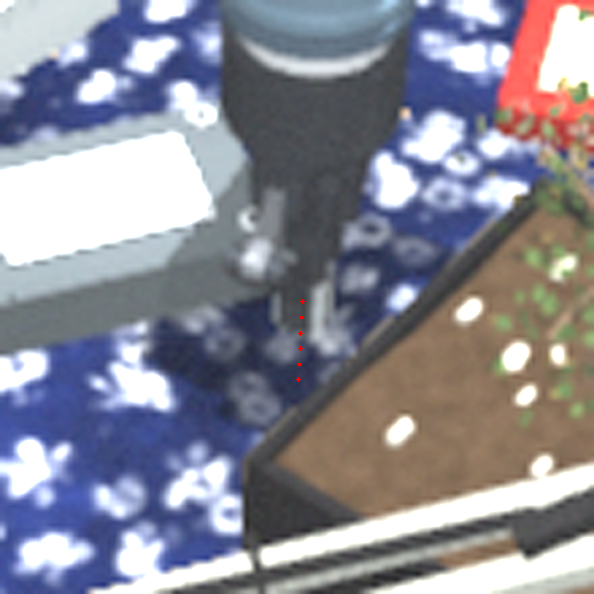

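The tip at (315,345) looks close to the table, but no force shows. I'll settle the offset by probing for the table in 2 mm steps.

Emit:
{"name": "send_rows", "arguments": {
  "series": [
    [[0,0,0],[0,0,-2],1],
    [[0,0,0],[0,0,-4],1],
    [[0,0,0],[0,0,-4],1]
  ]
}}

```text
time_s: 20.75
eef_pos: [0.4217, 0.1968, -0.0275]
eef_rot: [0.0, 0.991, 0.132, -0.0]
wrist_force: [-0.1, 0.3, 0.1]
opening: -0.001
grasp_force: 0.0
```

Emit:
{"name": "send_rows", "arguments": {
  "series": [
    [[0,0,0],[0,0,-2],1],
    [[0,0,0],[0,0,-4],1],
    [[0,0,0],[0,0,-4],1]
  ]
}}

```text
time_s: 21.12
eef_pos: [0.4217, 0.1969, -0.0314]
eef_rot: [-0.0, 0.991, 0.132, -0.0]
wrist_force: [-1.6, -0.1, -0.2]
opening: -0.003
grasp_force: 0.0
```

Emit:
{"name": "send_rows", "arguments": {
  "series": [
    [[0,0,0],[4,-3,7],1],
    [[0,0,0],[11,-7,7],1],
    [[0,0,0],[17,-11,7],1],
    [[0,0,0],[21,-13,7],1],
    [[0,0,0],[26,-16,7],1],
    [[0,0,0],[31,-18,7],1],
    [[0,0,0],[36,-20,7],1]
  ]
}}

```text
time_s: 22.0
eef_pos: [0.453, 0.1763, -0.0257]
eef_rot: [-0.0, 0.991, 0.132, -0.005]
wrist_force: [-12.4, -1.3, 6.1]
opening: -0.001
grasp_force: 5.4
```

Emit:
{"name": "send_rows", "arguments": {
  "series": [
    [[0,0,0],[5,-2,0],1],
    [[0,0,0],[10,-3,0],1],
    [[0,0,0],[14,-4,0],1],
    [[0,0,0],[14,-4,0],1],
    [[0,0,0],[0,4,4],1],
    [[0,0,0],[-10,10,60],1],
    [[0,0,0],[-10,60,120],1],
    [[0,0,0],[-30,120,134],1],
    [[0,0,0],[-30,143,134],1],
    [[0,0,0],[-30,143,134],1]
  ]
}}

```text
time_s: 23.25
eef_pos: [0.4277, 0.3226, 0.1111]
eef_rot: [-0.001, 0.991, 0.133, 0.001]
wrist_force: [0.2, -0.9, -0.0]
opening: 0.0
grasp_force: 0.0
```

Run:
```python
from h import *
look((540,208,68))
```

```text
score -0.69
block [545.3 212.5  70.8] askew -12.3 fence-frame c -101.4 7.8
far-L [525. 299.] far-R [615. 268.] near-R [565. 126.] near-L [476. 157.] 
tcp [427. 321. 110.] F [-0.1  0.1 -0.2] t 23.3
```

Emit:
{"name": "send_rows", "arguments": {
  "series": [
    [[0,0,0],[5,-50,0],1],
    [[0,0,0],[10,-100,0],1],
    [[0,0,0],[23,-148,-20],1],
    [[0,0,0],[23,-148,-75],1],
    [[0,0,0],[23,-148,-115],1],
    [[0,0,0],[23,-148,-134],1],
    [[0,0,0],[29,-149,-134],1],
    [[0,0,0],[35,-149,-134],1],
    [[0,0,0],[40,-150,-134],1],
    [[0,0,0],[44,-151,-134],1]
  ]
}}

```text
time_s: 24.55
eef_pos: [0.4693, 0.1692, -0.0238]
eef_rot: [-0.0, 0.991, 0.132, -0.003]
wrist_force: [-14.2, 0.9, 10.3]
opening: 0.002
grasp_force: 6.5
```

Emit:
{"name": "send_rows", "arguments": {
  "series": [
    [[0,0,0],[5,-1,0],1],
    [[0,0,0],[9,-2,0],1],
    [[0,0,0],[13,-2,0],1],
    [[0,0,0],[13,-2,0],1],
    [[0,0,0],[-5,0,4],1],
    [[0,0,0],[-20,10,60],1],
    [[0,0,0],[-20,60,120],1],
    [[0,0,0],[-44,120,134],1],
    [[0,0,0],[-44,151,134],1],
    [[0,0,0],[-44,151,134],1]
  ]
}}

```text
time_s: 25.8
eef_pos: [0.4285, 0.3231, 0.112]
eef_rot: [-0.001, 0.991, 0.134, 0.002]
wrist_force: [-0.1, -0.0, -0.3]
opening: -0.002
grasp_force: 0.0
```

Run:
```python
from h import *
look((552,210,82))
```

```text
score -0.71
block [552.9 214.9  77.8] askew -5.3 fence-frame c -94.1 11.2
far-L [522. 298.] far-R [615. 278.] near-R [583. 132.] near-L [491. 152.] 
tcp [428. 321. 111.] F [0.6 0.  0.1] t 25.85
```

Emit:
{"name": "send_rows", "arguments": {
  "series": [
    [[0,0,0],[5,-50,0],1],
    [[0,0,0],[10,-100,0],1],
    [[0,0,0],[33,-154,-20],1],
    [[0,0,0],[33,-154,-75],1],
    [[0,0,0],[33,-154,-115],1],
    [[0,0,0],[33,-154,-134],1],
    [[0,0,0],[41,-155,-134],1],
    [[0,0,0],[48,-156,-134],1],
    [[0,0,0],[54,-157,-134],1],
    [[0,0,0],[58,-158,-134],1]
  ]
}}

```text
time_s: 27.1
eef_pos: [0.483, 0.1619, -0.0238]
eef_rot: [-0.0, 0.991, 0.132, -0.003]
wrist_force: [-12.5, -1.0, 9.5]
opening: -0.001
grasp_force: 6.4
```

Emit:
{"name": "send_rows", "arguments": {
  "series": [
    [[0,0,0],[4,0,0],1],
    [[0,0,0],[8,-1,0],1],
    [[0,0,0],[8,-1,0],1],
    [[0,0,0],[-8,0,4],1],
    [[0,0,0],[-20,10,60],1],
    [[0,0,0],[-30,70,120],1],
    [[0,0,0],[-58,130,134],1],
    [[0,0,0],[-58,158,134],1],
    [[0,0,0],[-58,158,134],1]
  ]
}}

```text
time_s: 28.22
eef_pos: [0.4278, 0.3236, 0.1122]
eef_rot: [-0.001, 0.991, 0.134, 0.002]
wrist_force: [-0.1, -0.4, -0.3]
opening: 0.003
grasp_force: 0.0
```

Run:
```python
from h import *
look((557,214,83))
c=camera("top"); cv2.imwrite("pics/s6.png",cv2.resize(c["pixels"][145:265,210:340,::-1],None,fx=5,fy=5,interpolation=cv2.INTER_CUBIC))
```

```text
score -0.72
block [558.1 215.2  81.2] askew -1.9 fence-frame c -89.0 12.1
far-L [523. 297.] far-R [617. 282.] near-R [594. 134.] near-L [500. 148.] 
tcp [428. 322. 111.] F [-0.7 -0.2 -0.9] t 28.275
```

View pics/s6.png

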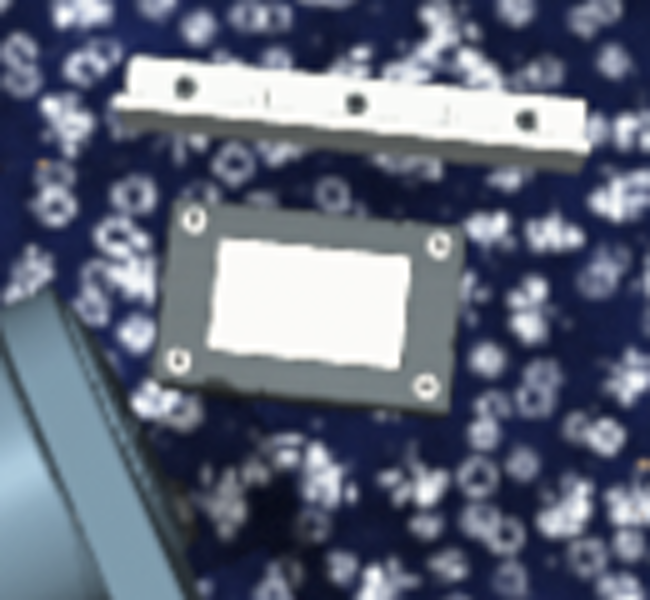

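The fence runs (115,103) to (590,153) and the block's far edge (175,203) to (465,228), so they are parallel to within about 2° with a clear gap. For the push home I'll open the gripper and turn the finger line parallel to the fence. Both fingertips then push the long side together.

Emit:
{"name": "send_rows", "arguments": {
  "series": [
    [[0,0,-8],[14,-32,0],-1],
    [[0,0,-16],[28,-64,0],-1],
    [[0,0,-22],[41,-92,0],-1],
    [[0,0,-22],[41,-94,-50],-1],
    [[0,0,-22],[41,-94,-100],-1],
    [[0,0,-22],[41,-94,-125],-1],
    [[0,0,-22],[41,-94,-136],-1],
    [[0,0,-22],[41,-94,-140],-1],
    [[0,0,-22],[41,-94,-144],-1],
    [[0,0,-22],[41,-94,-144],-1]
  ]
}}

```text
time_s: 29.58
eef_pos: [0.4696, 0.226, -0.0335]
eef_rot: [-0.0, 0.998, -0.06, 0.001]
wrist_force: [-0.2, 0.6, 0.4]
opening: 0.999
grasp_force: 0.0
```

Emit:
{"name": "send_rows", "arguments": {
  "series": [
    [[0,0,0],[10,-1,0],-1],
    [[0,0,0],[18,-2,0],-1],
    [[0,0,0],[24,-3,0],-1],
    [[0,0,0],[29,-3,0],-1],
    [[0,0,0],[33,-4,0],-1],
    [[0,0,0],[37,-4,0],-1],
    [[0,0,0],[41,-5,0],-1],
    [[0,0,0],[45,-5,0],-1],
    [[0,0,0],[49,-6,0],-1]
  ]
}}

```text
time_s: 30.7
eef_pos: [0.5114, 0.2204, -0.0355]
eef_rot: [0.001, 0.998, -0.06, -0.006]
wrist_force: [-17.0, 2.7, 11.3]
opening: 1.001
grasp_force: 8.8
```

Run:
```python
from h import *
look((576,213,83))
```

```text
score -0.13
block [602.7 191.5  29.2] askew -53.9 fence-frame c -41.9 -6.1
far-L [645. 270.] far-R [691. 187.] near-R [560. 113.] near-L [514. 196.] 
tcp [513. 220. -36.] F [-10.7   1.6   3. ] t 30.75
```

Emit:
{"name": "send_rows", "arguments": {
  "series": [
    [[0,0,0],[-15,2,2],-1],
    [[0,0,0],[-20,3,50],-1],
    [[0,0,0],[-40,40,110],-1],
    [[0,0,0],[-70,90,144],-1],
    [[0,0,0],[-92,110,144],-1],
    [[0,0,0],[-92,110,144],-1]
  ]
}}

```text
time_s: 31.5
eef_pos: [0.4245, 0.332, 0.1111]
eef_rot: [-0.001, 0.998, -0.058, 0.001]
wrist_force: [0.7, -0.6, -0.5]
opening: 0.999
grasp_force: 0.0
```

Run:
```python
from h import *
look((576,213,83))
```

```text
score -0.7
block [571.1 213.8  82.2] askew -0.9 fence-frame c -75.9 12.3
far-L [534. 295.] far-R [628. 282.] near-R [608. 133.] near-L [514. 146.] 
tcp [425. 331. 110.] F [-0.3 -0.7 -0.3] t 31.55
```

Emit:
{"name": "send_rows", "arguments": {
  "series": [
    [[0,0,0],[20,-50,0],-1],
    [[0,0,0],[46,-105,-20],-1],
    [[0,0,0],[48,-106,-80],-1],
    [[0,0,0],[48,-106,-125],-1],
    [[0,0,0],[48,-106,-144],-1],
    [[0,0,0],[56,-107,-144],-1],
    [[0,0,0],[66,-109,-144],-1],
    [[0,0,0],[75,-110,-144],-1],
    [[0,0,0],[83,-110,-144],-1],
    [[0,0,0],[88,-111,-144],-1]
  ]
}}

```text
time_s: 32.8
eef_pos: [0.5133, 0.2193, -0.0338]
eef_rot: [-0.0, 0.998, -0.06, -0.001]
wrist_force: [-12.9, 4.5, 10.2]
opening: 0.999
grasp_force: 6.8
```

Emit:
{"name": "send_rows", "arguments": {
  "series": [
    [[0,0,0],[4,0,0],-1],
    [[0,0,0],[8,-1,0],-1],
    [[0,0,0],[12,-1,0],-1],
    [[0,0,0],[16,-2,0],-1],
    [[0,0,0],[20,-2,0],-1],
    [[0,0,0],[23,-3,0],-1],
    [[0,0,0],[26,-3,0],-1],
    [[0,0,0],[28,-3,0],-1]
  ]
}}

```text
time_s: 33.8
eef_pos: [0.5356, 0.2165, -0.0351]
eef_rot: [0.001, 0.998, -0.059, -0.006]
wrist_force: [-18.9, 1.2, 14.4]
opening: 0.997
grasp_force: 9.9
```

Emit:
{"name": "send_rows", "arguments": {
  "series": [
    [[0,0,0],[2,0,0],-1],
    [[0,0,0],[4,0,0],-1],
    [[0,0,0],[6,-1,0],-1],
    [[0,0,0],[6,-1,0],-1]
  ]
}}

```text
time_s: 34.3
eef_pos: [0.5406, 0.2161, -0.0352]
eef_rot: [0.0, 0.998, -0.059, -0.007]
wrist_force: [-21.4, 4.3, 16.0]
opening: 1.0
grasp_force: 11.1
```

Emit:
{"name": "send_rows", "arguments": {
  "series": [
    [[0,0,0],[2,0,0],-1],
    [[0,0,0],[4,0,0],-1],
    [[0,0,0],[6,-1,0],-1],
    [[0,0,0],[6,-1,0],-1]
  ]
}}

```text
time_s: 34.8
eef_pos: [0.5399, 0.2161, -0.0357]
eef_rot: [0.001, 0.998, -0.059, -0.013]
wrist_force: [-42.9, 7.3, 34.0]
opening: 0.998
grasp_force: 22.1
```

The force rose with no further travel, so the block is against the fence. I'll back off and look.

Emit:
{"name": "send_rows", "arguments": {
  "series": [
    [[0,0,0],[-8,1,0],-1],
    [[0,0,0],[-25,2,2],-1],
    [[0,0,0],[-30,3,50],-1],
    [[0,0,0],[-60,40,110],-1],
    [[0,0,0],[-100,90,144],-1],
    [[0,0,0],[-130,115,144],-1],
    [[0,0,0],[-130,115,144],-1]
  ]
}}

```text
time_s: 35.67
eef_pos: [0.4219, 0.3318, 0.1114]
eef_rot: [-0.001, 0.998, -0.057, 0.001]
wrist_force: [0.6, 0.1, -0.1]
opening: 1.0
grasp_force: 0.0
```

Run:
```python
from h import *
look((598,211,83))
for t in ["masking_tape","offcut_1"]: print(t,spotter.landmark_of(t,"top")[:1])
c=camera("top"); cv2.imwrite("pics/s7.png",cv2.resize(c["pixels"][145:265,210:340,::-1],None,fx=5,fy=5,interpolation=cv2.INTER_CUBIC))
```

```text
score -0.71
block [600.  210.3  83.1] askew -0.0 fence-frame c -46.8 12.3
far-L [562. 290.] far-R [656. 279.] near-R [638. 130.] near-L [544. 142.] 
tcp [423. 330. 111.] F [-0.2 -0.3  0.2] t 35.725
masking_tape [{'xyz': [0.5072, 0.4494, -0.0027], 'conf': 0.73}]
offcut_1 [{'xyz': [0.6449, 0.411, -0.0027], 'conf': 0.76}]
```

View pics/s7.png

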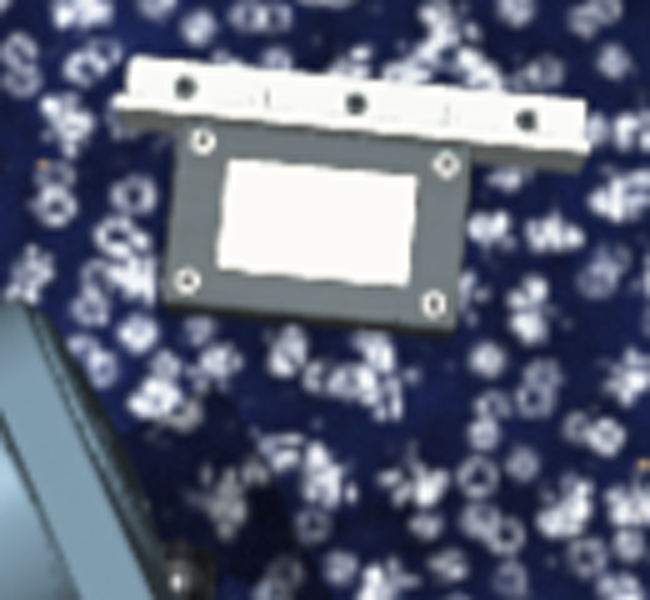

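The block's far edge now lies along the fence from (178,125) to (470,150), with fence on both sides of it. It is flush, and the arm is clear.

```bash
python3 -c "
from bench import ctrl
print(ctrl.hand_in())"
```

```text
the job is handed in; nothing more can be done
None
```

The job is handed in at about 36 s: I walked the die block round by alternate corner pushes, then pushed it home, and the last camera fit shows it flush along the fence (0.0° askew) with its whole length backed; I saw no sign that the tape, offcut or tin moved, though I didn't re-measure the tin.

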